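Lid a paint pot and hold it shut under the lid press

TASK

Close the pot of paint in the green lid press: set its loose lid gently on the pot so that it sits down level all round, and let go of it. Then pull the press's sprung arm down by its red grip until the arm is level and its spring pad squeezes the lid onto its gasket, and keep it there: finish while still holding the arm down, so that I can throw the pot's side latches. Leave the other things on the table where they are.

Things in the scene. Friction and masses are not known exactly. Their poses are not given: they have to be found in the camera images.
- press: Green steel lid press, fixed. Origin: on the table, under the middle of the four brass pegs that locate the pot. Its x axis points level from its front to its back (pivot at the back), y runs along the pivot pin, z up. Base plate 10 mm thick, from x = -100 to +170 mm, 160 mm wide; two cheeks (outer faces y = +-76 mm, 145 mm tall) at x = +110 mm carry the pivot pin.
- press_pivot (a point): Middle of the pivot pin about which the press arm turns: 110 mm behind the pot's place, 119 mm above the table. The arm is a steel yoke: two flat bars 18 mm wide at y = +-58 mm, joined 110 mm from the pivot by a crossbar that carries the spring pad and 220 mm from the pivot by the red grip. Upright it stands behind the pot, leaving the space above the pot free.
- press_grip (a point): Middle of the arm's red grip, on its axis: a sleeve 18 mm in diameter, 98 mm long, that rolls freely on its rod, level along the press's y axis between the yoke's bars, 220 mm from the pivot. Arm upright: straight above the pivot, 339 mm above the table. Arm level: 119 mm above the table, 110 mm in front of the pot's axis; in between on the arc about the pivot.
- press_arm (a joint): Angle of the press arm, rad: 0 = upright, at rest on its stop; grows as the grip is pulled to the front and down; 1.571 = level; end stop 1.65. A torsion spring swings it back up when let go: about 3 N at the grip start it, about 5 N bring it near level. With the lid seated the pad meets the lid's knob about 0.065 rad before level; then about 10 N at the grip hold it level.
- press_pad_face (a point): Middle of the face of the black rubber pad (32 mm diameter) on the yoke's crossbar, 110 mm from the pivot and 30 mm out from the yoke's middle line: faces forward with the arm upright, down with it level. It gives way up to 14 mm on a spring of 1.1 N/mm with 4 N preload; arm level and lid seated, it is pushed in 7 mm and presses the knob with about 12 N.
- pot_rim (a point): Centre of the mouth of the steel paint pot, in the plane of its rim, 70 mm above the table (z up). Round, 80 mm outside and 72 mm inside diameter, 60 mm tall, standing loose on the press's plate between four brass pegs. Two open latches hang on its sides (to 51 mm from its axis, below the rim).
- lid_center (a point): Centre, half-way up, of the loose round lid, 34 mm tall, 0.16 kg, lying knob up on the table (z up). Upwards: plug 67 mm diameter, 8 mm deep, foot tapered to 62 mm, enters the pot's mouth; flange 82 mm, 4.5 mm thick, its top 4.5 mm below this point, rests on the rim; black knob 28 mm diameter, 21.5 mm tall, to its flat top. Seated: this point is 9 mm above the rim plane.
- lid: The same lid; origin at the centre of its underside, 17 mm below lid_center.
- stencil_brush: Bystander: stubby stencil brush standing on its bristles, 53 mm diameter, 98 mm tall, red band, wooden knob. Origin at the centre of its foot.
- paint_jar: Bystander: reddish paint jar with a white cap, 54 mm diameter, 75 mm tall. Origin at the centre of its foot.
- ochre_tin: Bystander: ochre tin, 68 mm diameter, 85 mm tall. Origin at the centre of its foot.
- tape_roll: Bystander: roll of masking tape lying flat, 100 mm diameter, 24 mm tall. Origin at the centre of its underside.
- varnish_bottle: Bystander: amber bottle, 60 mm diameter, 135 mm tall. Origin at the centre of its foot.
- filling_knife: Bystander: broad filling knife (scraper) lying flat, 190 mm long along its x axis. Origin at its middle, on the table.
There are look-alikes about, which are no part of the job. What is shaped like the part that bears pot_rim but blue is not meant. What is shaped like the lid but orange is not meant.

How it is judged:
On the way, in this order (a step that is already met when the one before it is completed fails the run):
1. the lid sits level on the pot's rim, plug in the mouth, and is let go, the press arm still up (horizontal distance between lid_center and pot_rim below 0.0045 m and z of lid_center in the frame of pot_rim between 0.0065 and 0.011 m and angle between each of lid_center, pot_rim's own z axis and vertical below 0.05 rad and horizontal distance between pot_rim and press below 0.008 m and height (world z) of pot_rim below 0.073 m and contact force between each of the fingers, the arm and lid below 0.1 N and value of joint press_arm below 1.2 rad), for 0.3 s.
2. the press arm is level, its pad squeezing the seated lid, and stays so (horizontal distance between lid_center and pot_rim below 0.0045 m and z of lid_center in the frame of pot_rim between 0.0065 and 0.011 m and angle between each of lid_center, pot_rim's own z axis and vertical below 0.05 rad and horizontal distance between pot_rim and press below 0.008 m and height (world z) of pot_rim below 0.073 m and value of joint press_arm between 1.5208 and 1.6208 rad and contact force between press_pad and lid between 4 and 25 N and contact force between the fingers and press_sleeve above 2 N and velocity of joint press_arm between -0.15 and 0.15 rad/s and linear speed of lid below 0.02 m/s), for 0.5 s.
At the end, for the whole second after the job is handed in: The fingers still hold the press arm by its grip, level (1.571 +-0.05 rad), at rest, its pad pressing the lid with 4 to 25 N; lid on the pot (within 4.5 mm of its axis, middle 6.5 to 11 mm above the rim, within 0.05 rad of level), untouched by the robot; the pot stands between the pegs (all of step 2 and contact force between each of the fingers, the arm and lid below 0.1 N); the arm keeps its last pose, push and grip.
It fails at once if the lid is dropped (falls freely faster than 0.5 m/s) (linear speed of lid above 0.5 m/s and contact force between the fingers and lid below 0.05 N).
It fails at once if the pad is rammed onto the lid with more than 45 N (contact force between press_pad and lid above 45 N).
It fails at once if another thing on the table (brush, jar, tin, tape, bottle, filling knife) is moved more than 30 mm (distance of any of stencil_brush, paint_jar, ochre_tin, tape_roll, varnish_bottle, filling_knife from where it was at the start of the episode above 0.03 m).
It also fails if it takes over 64 s, if anything falls off the work surface, if the arm or the gripper's body presses on something with over 40 N, if the wrist force passes 120 N, or if a joint passes its speed limit or range.

ROBOT

A 7-joint arm with a two-finger parallel gripper is mounted at the origin on the work surface. World frame = base frame: x ahead of the robot, y to its left, z up, the work surface at z = 0. Lengths are in m, angles in rad, forces in N, time in s.
With the tool pointing down it reaches from about 0.4 to 0.925 m from the base axis. Payload 4.1 kg.
Tool frame: the origin (TCP) lies on the centre line of the jaws, within the pads' length; the fingertips stand 19 mm ahead of it and the grasp point (between the pads) is the TCP; z points along the fingers, y is the line along which they close (so a half turn about z gives the same grasp; the last joint's range is limited). The gripper opens to 85 mm and grips with 20 to 120 N. Pads are 22 mm wide; open, the fingers measure 114 mm over their backs; the gripper's body (76 mm by 85 mm) begins 54 mm behind the grasp point. The pads swing forward as they close: fully open they stand 13 mm farther back than shut.
Start: joints at [-1.429, 0.398, 0.045, 1.537, -0.019, 1.207, -0.051], TCP at [0.155, 0.631, 0.25] pointing down, gripper open.
Joint ranges: [-2.82, 2.82], [-0.49, 2.23], [-1.37, 1.46], [0, 2.46], [-1.36, 4.5], [0.23, 2], [-2.94, 2.94]. Speed limits (rad/s): [2.57, 2.57, 3.14, 3.14, 3.14, 3.14, 3.14].

INTERFACE

Orientations are given as a rotation vector (axis times angle).
In Python, from station import status, eyes, manip gives the robot as it stands.
- The arm moves only by the tool step_arm, never from a script. Its argument "moves" is a list that holds one entry, the list of rows, each a list of 7 numbers: the finger opening in m, from 0 to 0.0854, then the shift along the tool's x, y, z in m, then the turn, a rotation vector about the tool's x, y, z in rad. In form: [[[gripper, tx, ty, tz, wx, wy, wz], ...]]. A call has 1 to 8 rows; each row shifts and turns the commanded pose from where the row before left it, along the tool's axes as they then stand; what a row does not reach is not made up. A row lasts 1/12 s, in which the tool goes at most 41.7 mm and 7.16 degrees, less where a joint would pass 70% of its speed; a pose out of reach is approached as far as the arm can. A call with a gripper value outside its range is refused whole. The fingers move at their own pace and stop on an object; "squeeze" is the grip in N (left out, the last holds). Time passes only in rows, so rows that do not move let the fingers close. It gives the time, the measured TCP pose, the force, the opening and the grip force at its end, in the units of the state.
- status.sense(): the state, without advancing time (a new reading comes with each control period).
- eyes.grab_frame(name): name is "scene" or "top"; returns a dict with "color" (420x560x3 uint8, red, green, blue), "z_map" (420x560 float32, m along the optical axis (not along the pixel's ray), 0 where there is no reading), "fx", "fy", "cx", "cy" (pixels), "dist_coeffs" ([k1, k2, p1, p2, k3] as OpenCV has them; the pictures are not rectified), "camera_from_world" (4x4, takes a point from world to camera coordinates). Camera axes: x right, y down, z forward; pixel columns grow to the right and rows downward; lengths in m; the calibration is good to about 2 mm. A picture is of the moment at which its call begins.
- manip.job_done(): hands the job in; it is judged then, once.
The state is a dict: "clock": time; "joint_positions": joint angles; "dq": joint speeds; "tau": joint torques, N m; "ee_pos": TCP position; "orientation": TCP orientation; "wrist_force": force on the tool from outside, world axes, zero at the start; "ft_torque": the same for the moment, N m; "finger_gap": finger opening in m; "grasp_force": force on a finger pad.
Only numpy, scipy, OpenCV 4.12 (cv2) and the standard library are available. Lean on these libraries where they do the work, as an engineer would, in place of code of your own. Each camera call takes 0.05 s, during which the arm holds its last target. There are 200 camera calls.

## Working session

There is one attempt and no reset: what is moved stays moved. The work goes in short steps, Python scripts to look and compute and a tool call to move; the robot and the scene stay as the last step left them, time stands still between calls to the robot, and variables do not carry over. Pictures are saved under pics/ and viewed, at most 10 in all, crops included, and the job is handed in when it is done.

Besides the shell and the picture viewer there is one more tool, called after ">>>" as a command line: name --argument value ..., lists and objects as JSON in quotes. step_arm: Moves the arm, as the interface text tells. Its arguments: {"type":"object","properties":{"moves":{"type":"array","items":{"type":"array","items":{"type":"array","items":{"type":"number"}}}},"squeeze":{"type":"number"}},"required":["moves"]}

```bash
mkdir -p pics
cat > h.py <<'E'
import numpy as np, cv2
from station import status, eyes, manip
def grab(n):
    f=eyes.grab_frame(n); K=np.array([[f['fx'],0,f['cx']],[0,f['fy'],f['cy']],[0,0,1.]])
    return f,K,np.array(f['dist_coeffs'],float),np.array(f['camera_from_world'])
def cloud(f,K,d,T):
    h,w=f['z_map'].shape; u,v=np.meshgrid(np.arange(w),np.arange(h))
    p=cv2.undistortPoints(np.stack([u,v],-1).reshape(-1,1,2).astype(np.float32),K,d).reshape(h,w,2)
    z=f['z_map'][...,None]; c=np.concatenate([p*z,z],-1)
    return (c-T[:3,3])@T[:3,:3]
def ray(uv,z,K,d,T):
    p=cv2.undistortPoints(np.array(uv,np.float32).reshape(-1,1,2),K,d).reshape(-1,2)
    r=np.c_[p,np.ones(len(p))]@T[:3,:3]; o=-T[:3,:3].T@T[:3,3]
    return o+r*((z-o[2])/r[:,2])[:,None]
E
python3 - <<'E'
from h import *
print(status.sense())
for n in('scene','top'):
    f,K,d,T=grab(n); cv2.imwrite(f'pics/{n}0.png',f['color'][...,::-1]); np.savez(f'{n}0.npz',c=f['color'],P=cloud(f,K,d,T),K=K,d=d,T=T)
    print(n,-T[:3,:3].T@T[:3,3],K[0,0])
E
```

```text
{'clock': 0.0, 'joint_positions': array([-1.42898053,  0.39917644,  0.04503204,  1.53788679, -0.01874174,
        1.20685893, -0.05072978]), 'dq': array([-2.14464013e-04, -8.62804025e-05, -6.49292496e-04, -1.45117668e-03,
       -1.12523043e-03, -2.74358043e-04, -2.33276287e-04]), 'tau': array([-2.46472182e-04, -4.75140667e+01,  1.36442609e+00, -2.54222256e+01,
        1.15850143e-02,  9.43618943e-03, -9.58546821e-06]), 'ee_pos': array([0.1548444 , 0.63068064, 0.24927039]), 'orientation': array([-3.77235021e-01, -3.11872229e+00,  2.98885858e-03]), 'wrist_force': array([0.54934521, 0.37943177, 0.50695078]), 'ft_torque': array([-0.01699568, -0.0155786 , -0.01526161]), 'grasp_force': 0.0, 'finger_gap': 0.08521534276492218}
scene [ 1.06861627 -0.5949956   1.14767261] 393.033780874255
top [ 0.2584322  -0.03474326  1.77539941] 456.61773842977664
```

View pics/scene0.png

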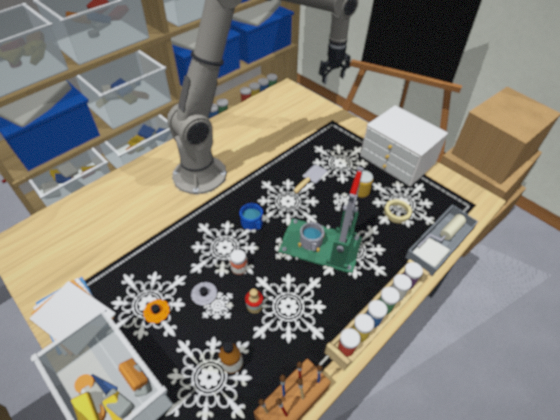

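View pics/top0.png

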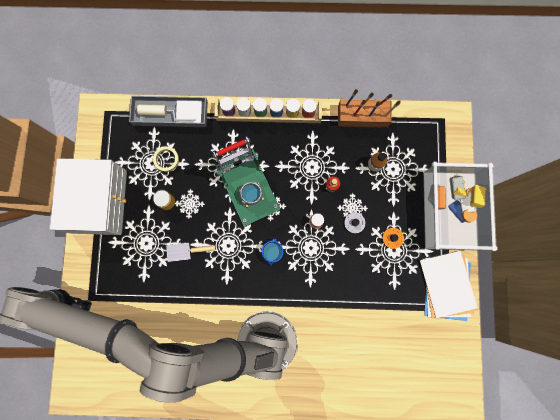

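The top view shows the grey lid at (355,223), with the orange look-alike at (393,238). The press pot is at (252,193) on the green plate, with the blue look-alike at (272,252). The red grip is at about (232,147). Grey lid and press pot fit the description; I'll measure them and confirm in a crop.

```bash
cat > m.py <<'E'
from h import *
Z=np.load('top0.npz'); c=Z['c'];P=Z['P'];K,d,T=Z['K'],Z['d'],Z['T']
hsv=cv2.cvtColor(c,cv2.COLOR_RGB2HSV)
crop=cv2.resize(c[130:260,200:400],(800,520),interpolation=cv2.INTER_CUBIC); cv2.imwrite('pics/crop.png',crop[...,::-1])
H,S,V=[hsv[...,i].astype(int) for i in range(3)]
def box(m,u0,u1,v0,v1):
    o=np.zeros(m.shape,bool); o[v0:v1,u0:u1]=m[v0:v1,u0:u1]; return o
# lid flange & knob by height
Zh=P[...,2]
m=box((Zh>.006)&(Zh<.05),335,375,205,242); print('lid',m.sum(),np.median(Zh[m]),P[m][:,:2].max(0),P[m][:,:2].min(0))
k=m&(Zh>.026); print('knob',k.sum(),P[k].mean(0))
cn,_=cv2.findContours(m.astype(np.uint8),0,1); cn=max(cn,key=cv2.contourArea); (u,r),rad=cv2.minEnclosingCircle(cn)[0],cv2.minEnclosingCircle(cn)[1]
print('circ',u,r,rad,ray([[u,r]],.0125,K,d,T))
# pot
m=box((Zh>.062)&(Zh<.08),235,272,178,210); print('rim',m.sum(),P[m].mean(0),P[m].max(0),P[m].min(0))
# green plate
g=box((H>60)&(H<95)&(S>90)&(Zh<.03),205,290,130,230)
cn,_=cv2.findContours(g.astype(np.uint8),0,1); cn=max(cn,key=cv2.contourArea)
bx=cv2.boxPoints(cv2.minAreaRect(cn)); print('plate',bx,'\n',ray(bx,.01,K,d,T))
# grip
m=box(((H<8)|(H>172))&(S>150)&(Zh>.2),200,260,125,170); p=P[m]; q=p.mean(0); w=np.linalg.svd(p-q)[2][0]; t=(p-q)@w
print('grip',m.sum(),q,w,np.ptp(t),'top z',np.median(p[:,2]))
for n,(uu,vv) in dict(jar=(317,220),brush=(333,184),tin=(164,200),bottle=(378,161),blue=(272,252)).items():
    print(n,np.nanmedian(P[vv-3:vv+4,uu-3:uu+4].reshape(-1,3),0).round(3))
E
python3 m.py
```

```text
lid 521 0.010937691724552641 [ 0.53075298 -0.2558581 ] [ 0.38703752 -0.4075153 ]
knob 43 [ 0.45937992 -0.3296134   0.0349951 ]
circ 356.28814697265625 221.4915313720703 14.789085388183594 [[ 0.46407594 -0.33794792  0.0125    ]]
rim 98 [0.55783146 0.07357998 0.06942509] [0.59814779 0.11299856 0.07727264] [0.51556236 0.03231399 0.06236244]
plate [[218.90729 173.96587]
 [255.87802 156.90245]
 [279.9951  209.15611]
 [243.02435 226.21953]] 
 [[ 0.63827635  0.2037301   0.01      ]
 [ 0.7114257   0.05983002  0.01      ]
 [ 0.50445808 -0.04149095  0.01      ]
 [ 0.43360818  0.1002676   0.01      ]]
grip 153 [0.65486988 0.12296293 0.34573036] [-0.45670113  0.88961276 -0.00363439] 0.09717673677684373 top z 0.34601360339471005
jar [ 0.458 -0.18   0.075]
brush [ 0.596 -0.238  0.069]
tin [0.517 0.395 0.084]
bottle [ 0.682 -0.401  0.105]
blue [ 0.336 -0.015  0.036]
```

View pics/crop.png

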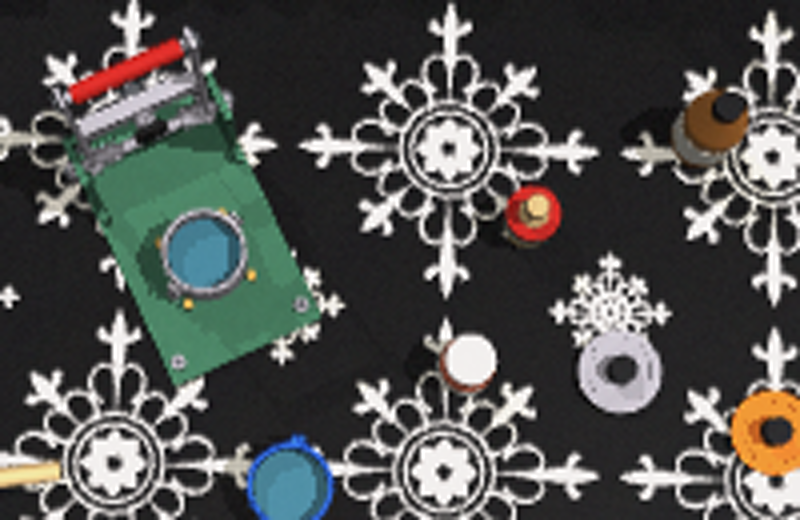

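The crop confirms both: a grey-lilac lid with a black knob at crop (620,372), i.e. top (355,223), and the grey pot between brass pegs on the green press. Next I refine the lid position from both views.

```bash
cat > l.py <<'E'
from h import *
for n,(u0,u1,v0,v1) in dict(top=(340,371,208,239),scene=(186,222,277,310)).items():
    Z=np.load(n+'0.npz'); c=Z['c'];K,d,T=Z['K'],Z['d'],Z['T']
    r=c[v0:v1,u0:u1].astype(int); sat=r[...,2]-r[...,1]  # lilac: blue above green
    hs=cv2.cvtColor(c[v0:v1,u0:u1],cv2.COLOR_RGB2HSV); v=hs[...,2]
    print(n,c[(v0+v1)//2-6:(v0+v1)//2+7:2,(u0+u1)//2].tolist(), c[(v0+v1)//2,u0:u1:3].tolist())
    m=((v>90)&(sat>6)).astype(np.uint8)
    m=cv2.morphologyEx(m,cv2.MORPH_OPEN,np.ones((3,3)))
    cn=max(cv2.findContours(m,0,1)[0],key=cv2.contourArea); e=cv2.fitEllipse(cn); uv=[e[0][0]+u0,e[0][1]+v0]
    print(uv,e[1],ray([uv],.0125,K,d,T).round(4))
    ff=((v<70)).astype(np.uint8); ff[cv2.drawContours(np.zeros_like(m),[cv2.convexHull(cn)],-1,1,-1)==0]=0
    y,x=np.nonzero(ff); print('knob',len(x),ray([[x.mean()+u0,y.mean()+v0]],.03,K,d,T).round(4))
E
python3 l.py
```

```text
top [[206, 199, 209], [42, 42, 43], [45, 43, 45], [46, 46, 48], [47, 46, 49], [181, 176, 184], [204, 198, 207]] [[37, 34, 38], [23, 23, 22], [200, 195, 204], [139, 134, 140], [23, 22, 22], [46, 46, 48], [50, 49, 52], [206, 199, 209], [206, 201, 210], [36, 35, 36], [34, 35, 36]]
[354.5178232192993, 222.62251091003418] (17.82258415222168, 18.760112762451172) [[ 0.4595 -0.3311  0.0125]]
knob 40 [[ 0.4596 -0.3298  0.03  ]]
scene [[81, 82, 89], [41, 41, 46], [40, 44, 49], [29, 30, 34], [60, 60, 64], [169, 169, 179], [182, 183, 193]] [[34, 34, 40], [34, 36, 39], [163, 163, 174], [173, 173, 183], [158, 159, 169], [49, 49, 54], [29, 30, 34], [76, 77, 83], [175, 176, 186], [184, 185, 195], [152, 154, 162], [200, 202, 205]]
[203.3422451019287, 292.9874782562256] (22.177091598510742, 26.1987247467041) [[ 0.463  -0.3287  0.0125]]
knob 40 [[ 0.4676 -0.3285  0.03  ]]
```

>>> step_arm --moves '[[[0.06,0,0,0,0,0,0.1226],[0.06,0,0,0,0,0,0.1226],[0.06,0,0,0,0,0,0.1226],[0.06,0,0,0,0,0,0.1226],[0.06,0,0,0,0,0,0.1226],[0.06,0,0,0,0,0,0.1226],[0.06,0,0,0,0,0,0.1226]]]'

```text
clock: 0.68
ee_pos: [0.1549, 0.6309, 0.2497]
orientation: [1.648, 2.674, -0.002]
wrist_force: [-0.5, 0.3, -0.7]
finger_gap: 0.0599
grasp_force: 0.0
```

>>> step_arm --moves '[[[0.06,-0.036,0,0,0,0,0],[0.06,-0.036,0,0,0,0,0],[0.06,-0.036,0,0,0,0,0],[0.06,-0.036,0,0,0,0,0],[0.06,-0.036,0,0,0,0,0],[0.06,-0.036,0,0,0,0,0],[0.06,-0.036,0,0,0,0,0],[0.06,-0.036,0,0,0,0,0]]]'

```text
clock: 1.35
ee_pos: [0.2862, 0.3728, 0.25]
orientation: [-1.64, -2.679, 0.001]
wrist_force: [0.1, 0.3, 0.6]
finger_gap: 0.0602
grasp_force: 0.0
```

>>> step_arm --moves '[[[0.06,-0.036,0,0,0,0,0],[0.06,-0.036,0,0,0,0,0],[0.06,-0.036,0,0,0,0,0],[0.06,-0.036,0,0,0,0,0],[0.06,-0.036,0,0,0,0,0],[0.06,-0.036,0,0,0,0,0],[0.06,-0.036,0,0,0,0,0],[0.06,-0.036,0,0,0,0,0]]]'

```text
clock: 2.02
ee_pos: [0.417, 0.1164, 0.2502]
orientation: [-1.64, -2.679, -0.001]
wrist_force: [1.3, 0.2, -1.0]
finger_gap: 0.06
grasp_force: 0.0
```

>>> step_arm --moves '[[[0.06,-0.0348,-0.0137,0,0,0,0],[0.06,-0.0348,-0.0137,0,0,0,0],[0.06,-0.0348,-0.0137,0,0,0,0],[0.06,-0.0348,-0.0137,0,0,0,0],[0.06,-0.0348,-0.0137,0,0,0,0],[0.06,-0.0348,-0.0137,0,0,0,0],[0.06,-0.0348,-0.0137,0,0,0,0],[0.06,-0.0348,-0.0137,0,0,0,0]]]'

```text
clock: 2.68
ee_pos: [0.4454, -0.181, 0.2503]
orientation: [1.64, 2.68, 0.002]
wrist_force: [0.5, 0.9, 0.1]
finger_gap: 0.0597
grasp_force: 0.0
```

>>> step_arm --moves '[[[0.06,-0.0348,-0.0137,0.01,0,0,0],[0.06,-0.0348,-0.0137,0.01,0,0,0],[0.06,-0.0348,-0.0137,0.01,0,0,0],[0.06,-0.0348,-0.0137,0.01,0,0,0],[0.06,0,0,0.035,0,0,0],[0.06,0,0,0.035,0,0,0],[0.06,0,0,0.035,0,0,0],[0.06,0,0,0,0,0,0]]]'

```text
clock: 3.35
ee_pos: [0.4561, -0.3251, 0.0989]
orientation: [-1.634, -2.667, 0.0]
wrist_force: [-0.2, 0.7, -0.8]
finger_gap: 0.0597
grasp_force: 0.0
```

Run:
```python
from h import *
f,K,d,T=grab('scene'); c=f['color'][240:340,150:260]
cv2.imwrite('pics/s1.png',cv2.resize(c,None,fx=5,fy=5,interpolation=cv2.INTER_CUBIC)[...,::-1])
s=status.sense(); print(s['ee_pos'],s['orientation'])
```

```text
[ 0.45777843 -0.32659809  0.10217328] [-1.63697047e+00 -2.67174358e+00  4.98660144e-04]
```

View pics/s1.png

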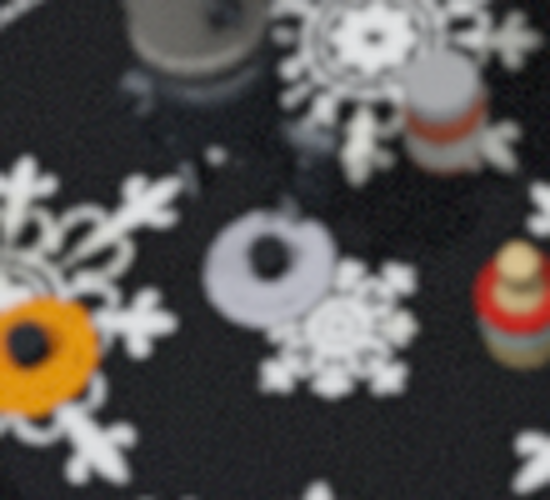

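The scene crop shows the gripper hanging above the lid (knob at about (268,257) in the crop), clear of jar and brush. I go down, slowing at the end.

>>> step_arm --moves '[[[0.06,-0.001,0,0.02,0,0,0],[0.06,0,0,0.02,0,0,0],[0.06,0,0,0.01,0,0,0],[0.06,0,0,0.008,0,0,0],[0.06,0,0,0.004,0,0,0],[0.06,0,0,0,0,0,0],[0.06,0,0,0,0,0,0],[0.06,0,0,0,0,0,0]]]'

```text
clock: 4.07
ee_pos: [0.4613, -0.3298, 0.0443]
orientation: [1.64, 2.678, 0.0]
wrist_force: [0.1, -0.0, 0.4]
finger_gap: 0.0597
grasp_force: 0.0
```

>>> step_arm --moves '[[[0.06,0,0,0.005,0,0,0],[0.06,0,0,0.005,0,0,0],[0.06,0,0,0,0,0,0],[0.06,0,0,0,0,0,0]]]'

```text
clock: 4.4
ee_pos: [0.4604, -0.3291, 0.0328]
orientation: [-1.64, -2.678, -0.0]
wrist_force: [1.2, -0.5, -0.1]
finger_gap: 0.0598
grasp_force: 0.0
```

>>> step_arm --squeeze 30 --moves '[[[0.02,0,0,0,0,0,0],[0.02,0,0,0,0,0,0],[0.02,0,0,0,0,0,0],[0.02,0,0,0,0,0,0],[0.02,0,0,0,0,0,0],[0.02,0,0,0,0,0,0]]]'

```text
clock: 4.9
ee_pos: [0.4609, -0.3295, 0.0335]
orientation: [1.64, 2.679, 0.0]
wrist_force: [-0.3, 0.2, 2.6]
finger_gap: 0.0268
grasp_force: 29.6
```

>>> step_arm --squeeze 40 --moves '[[[0.02,0,0,-0.01,0,0,0],[0.02,0,0,-0.02,0,0,0],[0.02,0,0,-0.03,0,0,0],[0.02,0,0,-0.03,0,0,0],[0.02,0,0,-0.03,0,0,0],[0.02,0,0,-0.02,0,0,0],[0.02,0,0,0,0,0,0],[0.02,0,0,0,0,0,0]]]'

```text
clock: 5.57
ee_pos: [0.4609, -0.3295, 0.1742]
orientation: [1.64, 2.678, 0.001]
wrist_force: [0.0, 1.3, -2.6]
finger_gap: 0.0265
grasp_force: 39.6
```

>>> step_arm --moves '[[[0.02,0.0197,0.0168,0,0,0,0],[0.02,0.0197,0.0168,0,0,0,0],[0.02,0.0197,0.0168,0,0,0,0],[0.02,0.0197,0.0168,0,0,0,0],[0.02,0.0197,0.0168,0,0,0,0],[0.02,0.0197,0.0168,0,0,0,0],[0.02,0.0197,0.0168,0,0,0,0],[0.02,0.0197,0.0168,0,0,0,0]]]'

```text
clock: 6.23
ee_pos: [0.5073, -0.1261, 0.1715]
orientation: [-1.639, -2.676, 0.002]
wrist_force: [-0.2, 0.7, -1.6]
finger_gap: 0.0266
grasp_force: 39.7
```

>>> step_arm --moves '[[[0.02,0.0197,0.0168,0,0,0,0],[0.02,0.0197,0.0168,0,0,0,0],[0.02,0.0197,0.0168,0,0,0,0],[0.02,0.0197,0.0168,0,0,0,0],[0.02,0.0197,0.0168,0,0,0,0],[0.02,0.0197,0.0168,0,0,0,0],[0.02,0.0197,0.0168,0,0,0,0],[0.02,0.0197,0.0168,0,0,0,0]]]'

```text
clock: 6.9
ee_pos: [0.5553, 0.0749, 0.1713]
orientation: [-1.639, -2.677, 0.004]
wrist_force: [0.5, -0.8, -2.6]
finger_gap: 0.0265
grasp_force: 39.7
```

>>> step_arm --moves '[[[0.02,0,0,0.01,0,0,0],[0.02,0,0,0.01,0,0,0],[0.02,0,0,0.01,0,0,0],[0.02,0,0,0,0,0,0],[0.02,0,0,0,0,0,0],[0.02,0,0,0,0,0,0]]]'

```text
clock: 7.4
ee_pos: [0.5567, 0.0722, 0.1432]
orientation: [-1.644, -2.677, 0.001]
wrist_force: [1.4, -0.1, -1.9]
finger_gap: 0.0265
grasp_force: 39.8
```

Run:
```python
from h import *
f,K,d,T=grab('scene'); np.savez('scene1.npz',c=f['color'],P=cloud(f,K,d,T),K=K,d=d,T=T); c=f['color'][160:280,260:380]
cv2.imwrite('pics/s2.png',cv2.resize(c,None,fx=5,fy=5,interpolation=cv2.INTER_CUBIC)[...,::-1])
s=status.sense(); print(s['ee_pos'],s['orientation'],s['finger_gap'])
```

```text
[0.55696779 0.07249588 0.14361273] [1.64291665e+00 2.67723384e+00 5.32119268e-04] 0.026362126953309285
```

View pics/s2.png

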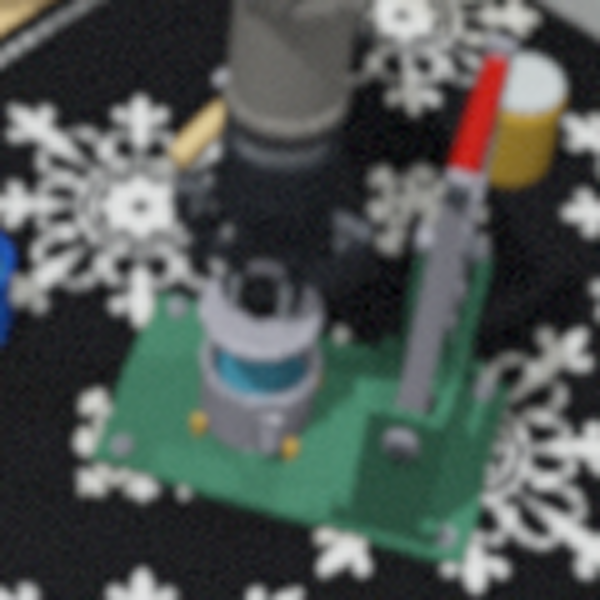

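The crop shows the lid held level above the pot (lid centre about (262,315), pot axis about (262,375)). I'll check the offset numerically.

Run:
```python
from h import *
A=np.load('scene0.npz');B=np.load('scene1.npz');K,d,T=A['K'],A['d'],A['T']
def ex(Z,lo,hi,u0,u1,v0,v1):
    P=Z['P'];m=np.zeros(P.shape[:2],bool);s=P[v0:v1,u0:u1];m[v0:v1,u0:u1]=(s[...,2]>lo)&(s[...,2]<hi)&(np.hypot(s[...,0]-.557,s[...,1]-.073)<.055);return m
for n,Z,lo,hi in(('rim',A,.064,.076),('flange',B,.113,.1275)):
    m=ex(Z,lo,hi,290,345,205,262); p=Z['P'][m]
    x=p[:,:2]; 
    r=.04 if n=='rim' else .041
    h=cv2.convexHull(np.argwhere(m)[:,::-1].astype(np.int32)); e=cv2.fitEllipse(h)
    # area-weighted centre in world via hull raycast + circle fit
    z=.07 if n=='rim' else .1225
    w=ray(h.reshape(-1,2),z,K,d,T)[:,:2]; c,rr=cv2.minEnclosingCircle(w.astype(np.float32))
    print(n,m.sum(),p[:,2].mean().round(4),'minenc',np.round(c,4),round(rr,4),'ell',ray([e[0]],z,K,d,T).round(4))
# pot rim in top view likewise
A=np.load('top0.npz');m=ex(A,.064,.076,230,280,170,215);h=cv2.convexHull(np.argwhere(m)[:,::-1].astype(np.int32))
w=ray(h.reshape(-1,2),.07,A['K'],A['d'],A['T'])[:,:2];print('top',cv2.minEnclosingCircle(w.astype(np.float32)),ray([cv2.fitEllipse(h)[0]],.07,A['K'],A['d'],A['T']))
```

```text
rim 119 0.069 minenc [0.5624 0.0742] 0.0424 ell [[0.5623 0.0735 0.07  ]]
flange 221 0.1223 minenc [0.5584 0.0725] 0.0417 ell [[0.5587 0.0717 0.1225]]
top ((0.55705726146698, 0.07257741689682007), 0.04099434241652489) [[0.55691622 0.07244832 0.07      ]]
```

>>> step_arm --moves '[[[0.02,0,0.002,0.008,0,0,0],[0.02,0,0,0.01,0,0,0],[0.02,0,0,0.008,0,0,0],[0.02,0,0,0.005,0,0,0],[0.02,0,0,0.004,0,0,0],[0.02,0,0,0,0,0,0],[0.02,0,0,0,0,0,0],[0.02,0,0,0,0,0,0]]]'

```text
clock: 8.12
ee_pos: [0.5589, 0.0744, 0.1085]
orientation: [1.641, 2.679, 0.001]
wrist_force: [0.0, -0.1, -3.0]
finger_gap: 0.0262
grasp_force: 39.8
```

>>> step_arm --moves '[[[0.02,0,0,0.003,0,0,0],[0.02,0,0,0.003,0,0,0],[0.02,0,0,0,0,0,0],[0.02,0,0,0,0,0,0]]]'

```text
clock: 8.45
ee_pos: [0.5584, 0.0745, 0.1021]
orientation: [-1.64, -2.679, 0.0]
wrist_force: [0.1, 0.7, -1.8]
finger_gap: 0.0265
grasp_force: 39.8
```

>>> step_arm --moves '[[[0.02,0,0,0.002,0,0,0],[0.02,0,0,0.002,0,0,0],[0.02,0,0,0,0,0,0],[0.02,0,0,0,0,0,0]]]'

```text
clock: 8.78
ee_pos: [0.5585, 0.0745, 0.0981]
orientation: [-1.641, -2.679, 0.0]
wrist_force: [0.3, -0.3, -2.1]
finger_gap: 0.0264
grasp_force: 39.8
```

>>> step_arm --moves '[[[0.02,0,0,0.0015,0,0,0],[0.02,0,0,0,0,0,0],[0.02,0,0,0,0,0,0],[0.02,0,0,0,0,0,0]]]'

```text
clock: 9.12
ee_pos: [0.5586, 0.0745, 0.0968]
orientation: [-1.641, -2.679, -0.0]
wrist_force: [0.1, 0.7, -1.7]
finger_gap: 0.0264
grasp_force: 39.8
```

>>> step_arm --moves '[[[0.02,0,0,0.001,0,0,0],[0.02,0,0,0,0,0,0],[0.02,0,0,0,0,0,0],[0.02,0,0,0,0,0,0]]]'

```text
clock: 9.45
ee_pos: [0.5586, 0.0745, 0.0958]
orientation: [-1.641, -2.679, -0.0]
wrist_force: [-0.6, -0.2, -1.3]
finger_gap: 0.0265
grasp_force: 39.6
```

>>> step_arm --moves '[[[0.02,0,0,0.0005,0,0,0],[0.02,0,0,0,0,0,0],[0.02,0,0,0,0,0,0],[0.02,0,0,0,0,0,0]]]'

```text
clock: 9.78
ee_pos: [0.5587, 0.0745, 0.0956]
orientation: [-1.641, -2.679, -0.001]
wrist_force: [-2.2, -0.1, 3.2]
finger_gap: 0.0264
grasp_force: 40.1
```

Contact at the expected height (TCP 0.0956), so I release and lift.

>>> step_arm --squeeze 20 --moves '[[[0.03,0,0,0,0,0,0],[0.04,0,0,0,0,0,0],[0.05,0,0,0,0,0,0],[0.06,0,0,0,0,0,0],[0.06,0,0,0,0,0,0],[0.06,0,0,0,0,0,0]]]'

```text
clock: 10.28
ee_pos: [0.5586, 0.0745, 0.0953]
orientation: [1.641, 2.679, 0.0]
wrist_force: [0.6, 0.1, -0.3]
finger_gap: 0.0602
grasp_force: 0.0
```

>>> step_arm --moves '[[[0.06,0,0,-0.01,0,0,0],[0.06,0,0,-0.02,0,0,0],[0.06,0,0,-0.03,0,0,0],[0.06,0,0,-0.03,0,0,0],[0.06,0,0,-0.03,0,0,0],[0.06,0,0,0,0,0,0],[0.06,0,0,0,0,0,0],[0.06,0,0,0,0,0,0]]]'

```text
clock: 10.95
ee_pos: [0.5582, 0.0747, 0.2152]
orientation: [-1.64, -2.679, -0.0]
wrist_force: [-1.6, 0.0, 0.1]
finger_gap: 0.0598
grasp_force: 0.0
```

Run:
```python
from h import *
f,K,d,T=grab('scene'); P=cloud(f,K,d,T)
c=f['color'][160:280,260:380]
cv2.imwrite('pics/s3.png',cv2.resize(c,None,fx=5,fy=5,interpolation=cv2.INTER_CUBIC)[...,::-1])
s=P[200:265,285:350]; m=(np.hypot(s[...,0]-.561,s[...,1]-.073)<.045)&(s[...,2]>.065)&(s[...,2]<.085)
p=s[m]; A=np.c_[p[:,:2]-p[:,:2].mean(0),np.ones(len(p))]; k=np.linalg.lstsq(A,p[:,2],rcond=None)[0]; print(m.sum(),k)
h=cv2.convexHull(np.argwhere(m)[:,::-1].astype(np.int32)); w=ray(h.reshape(-1,2)+[285,200],.0745,K,d,T)[:,:2]; print(cv2.minEnclosingCircle(w.astype(np.float32)))
# grip in scene0
Z=np.load('scene0.npz');hs=cv2.cvtColor(Z['c'],cv2.COLOR_RGB2HSV);Q=Z['P'];m=((hs[...,0]<8)|(hs[...,0]>172))&(hs[...,1]>150)&(Q[...,2]>.28)&(Q[...,2]<.4)&(np.hypot(Q[...,0]-.655,Q[...,1]-.123)<.1)
print('grip',m.sum(),Q[m].mean(0))
print(status.sense()['ee_pos'])
```

```text
325 [-0.01535435  0.01695842  0.0746321 ]
((0.5613881945610046, 0.07306026667356491), 0.04389267414808273)
grip 119 [0.66154254 0.1217036  0.34660808]
[0.5577664  0.07467105 0.21454098]
```

View pics/s3.png

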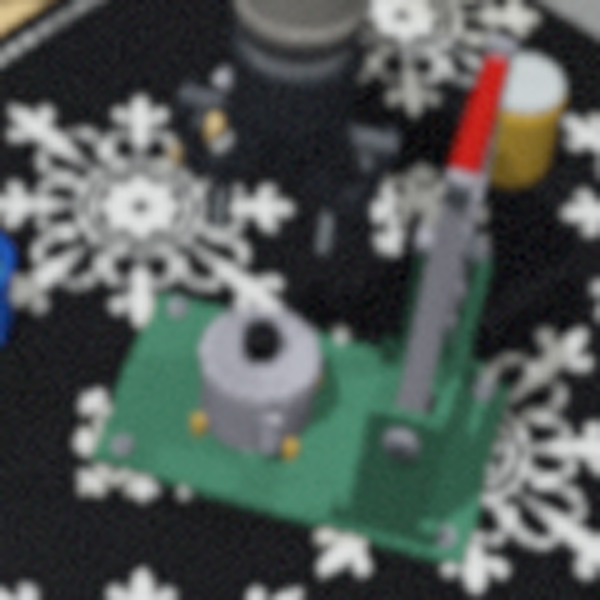

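The crop shows the lid seated level on the pot (flange plane 74.6 mm, tilt about 0.02) and the arm still upright. Now I go over the grip.

>>> step_arm --moves '[[[0.06,0,0,-0.031,0,0,0],[0.06,0,0,-0.031,0,0,0],[0.06,0,0,-0.031,0,0,0],[0.06,0,0,-0.031,0,0,0],[0.06,0,0,-0.031,0,0,0],[0.06,0,0,-0.031,0,0,0],[0.06,0,0,0,0,0,0],[0.06,0,0,0,0,0,0]]]'

```text
clock: 11.67
ee_pos: [0.559, 0.0744, 0.4016]
orientation: [1.64, 2.678, 0.001]
wrist_force: [-0.0, -0.8, -0.2]
finger_gap: 0.06
grasp_force: 0.0
```

>>> step_arm --moves '[[[0.06,-0.001,0.02,0,0,0,0],[0.06,0,0.03,0,0,0,0],[0.06,0,0.03,0,0,0,0],[0.06,0,0.02,0,0,0,0],[0.06,0,0.009,0,0,0,0],[0.06,0,0,0,0,0,0],[0.06,0,0,0,0,0,0],[0.06,0,0,0,0,0,0]]]'

```text
clock: 12.33
ee_pos: [0.6551, 0.1217, 0.401]
orientation: [-1.643, -2.677, 0.001]
wrist_force: [0.1, -0.3, 0.7]
finger_gap: 0.0601
grasp_force: 0.0
```

>>> step_arm --moves '[[[0.06,0,0,0.015,0,0,0],[0.06,0,0,0.015,0,0,0],[0.06,0,0,0.015,0,0,0],[0.06,0,0,0.01,0,0,0],[0.06,0,0,0.006,0,0,0],[0.06,0,0,0,0,0,0],[0.06,0,0,0,0,0,0],[0.06,0,0,0,0,0,0]]]'

```text
clock: 13.0
ee_pos: [0.6564, 0.1229, 0.3414]
orientation: [1.64, 2.678, 0.002]
wrist_force: [0.4, -0.1, 0.4]
finger_gap: 0.0601
grasp_force: 0.0
```

>>> step_arm --squeeze 40 --moves '[[[0.04,0,0,0,0,0,0],[0.03,0,0,0,0,0,0],[0.01,0,0,0,0,0,0],[0.01,0,0,0,0,0,0],[0.01,0,0,0,0,0,0],[0.01,0,0,0,0,0,0],[0.01,0,0,0,0,0,0]]]'

```text
clock: 13.58
ee_pos: [0.6568, 0.1233, 0.3409]
orientation: [1.64, 2.678, 0.002]
wrist_force: [3.0, -0.0, 2.4]
finger_gap: 0.0169
grasp_force: 39.0
```

```bash
python3 -c "
import numpy as np
a=np.linspace(0,1.44,25);print(np.c_[-.22*np.diff(np.sin(a)),-.22*np.diff(np.cos(a))].round(4).tolist())
a=np.array([1.44,1.46,1.48,1.5,1.52,1.54,1.571]);print(np.c_[-.22*np.diff(np.sin(a)),-.22*np.diff(np.cos(a))].round(4).tolist())"
```

```text
[[-0.0132, 0.0004], [-0.0131, 0.0012], [-0.013, 0.002], [-0.0129, 0.0028], [-0.0127, 0.0035], [-0.0125, 0.0043], [-0.0122, 0.005], [-0.0119, 0.0057], [-0.0115, 0.0064], [-0.0111, 0.0071], [-0.0107, 0.0078], [-0.0102, 0.0084], [-0.0097, 0.009], [-0.0091, 0.0096], [-0.0085, 0.0101], [-0.0079, 0.0106], [-0.0072, 0.011], [-0.0066, 0.0114], [-0.0059, 0.0118], [-0.0051, 0.0122], [-0.0044, 0.0124], [-0.0037, 0.0127], [-0.0029, 0.0129], [-0.0021, 0.013]]
[[-0.0005, 0.0044], [-0.0004, 0.0044], [-0.0004, 0.0044], [-0.0003, 0.0044], [-0.0002, 0.0044], [-0.0001, 0.0068]]
```

>>> step_arm --moves '[[[0.01,0,-0.0132,0.0004,0,0,0],[0.01,0,-0.0131,0.0012,0,0,0],[0.01,0,-0.013,0.002,0,0,0],[0.01,0,-0.0129,0.0028,0,0,0],[0.01,0,-0.0127,0.0035,0,0,0],[0.01,0,-0.0125,0.0043,0,0,0],[0.01,0,-0.0122,0.005,0,0,0],[0.01,0,-0.0119,0.0057,0,0,0]]]'

```text
clock: 14.25
ee_pos: [0.5658, 0.0774, 0.3147]
orientation: [1.639, 2.678, 0.003]
wrist_force: [6.1, 1.5, -5.2]
finger_gap: 0.0164
grasp_force: 39.1
```

>>> step_arm --moves '[[[0.01,0,-0.0115,0.0064,0,0,0],[0.01,0,-0.0111,0.0071,0,0,0],[0.01,0,-0.0107,0.0078,0,0,0],[0.01,0,-0.0102,0.0084,0,0,0],[0.01,0,-0.0097,0.009,0,0,0],[0.01,0,-0.0091,0.0096,0,0,0],[0.01,0,-0.0085,0.0101,0,0,0],[0.01,0,-0.0079,0.0106,0,0,0]]]'

```text
clock: 14.92
ee_pos: [0.4978, 0.043, 0.2468]
orientation: [1.637, 2.676, 0.01]
wrist_force: [8.7, 3.6, -2.3]
finger_gap: 0.0164
grasp_force: 39.4
```

>>> step_arm --moves '[[[0.01,0,0,0,0,0,0]]]'

```text
clock: 15.0
ee_pos: [0.497, 0.0426, 0.2455]
orientation: [1.638, 2.676, 0.008]
wrist_force: [9.0, 3.8, -2.7]
finger_gap: 0.0163
grasp_force: 40.0
```

>>> step_arm --moves '[[[0.01,0,-0.0072,0.011,0,0,0],[0.01,0,-0.0066,0.0114,0,0,0],[0.01,0,-0.0059,0.0118,0,0,0],[0.01,0,-0.0051,0.0122,0,0,0],[0.01,0,-0.0044,0.0124,0,0,0],[0.01,0,-0.0037,0.0127,0,0,0],[0.01,0,-0.0029,0.0129,0,0,0],[0.01,0,-0.0021,0.013,0,0,0]]]'

```text
clock: 15.67
ee_pos: [0.4643, 0.026, 0.1497]
orientation: [1.638, 2.677, 0.009]
wrist_force: [3.8, 5.4, 3.4]
finger_gap: 0.0168
grasp_force: 40.8
```

>>> step_arm --moves '[[[0.01,0,0,0,0,0,0],[0.01,0,0,0,0,0,0]]]'

```text
clock: 15.83
ee_pos: [0.4643, 0.026, 0.1498]
orientation: [1.638, 2.678, 0.007]
wrist_force: [4.8, 4.7, 3.1]
finger_gap: 0.0165
grasp_force: 40.9
```

>>> step_arm --moves '[[[0.01,0,-0.0005,0.0044,0,0,0],[0.01,0,-0.0004,0.0044,0,0,0],[0.01,0,-0.0004,0.0044,0,0,0],[0.01,0,-0.0003,0.0044,0,0,0],[0.01,0,-0.0002,0.0044,0,0,0],[0.01,0,0,0.003,0,0,0],[0.01,0,0,0.002,0,0,0],[0.01,0,0,0,0,0,0]]]'

```text
clock: 16.5
ee_pos: [0.4626, 0.0251, 0.1234]
orientation: [1.639, 2.678, 0.008]
wrist_force: [1.9, 4.3, 9.5]
finger_gap: 0.0162
grasp_force: 41.4
```

>>> step_arm --moves '[[[0.01,0,0,0,0,0,0],[0.01,0,0,0,0,0,0],[0.01,0,0,0,0,0,0],[0.01,0,0,0,0,0,0]]]'

```text
clock: 16.83
ee_pos: [0.4626, 0.0252, 0.1237]
orientation: [1.639, 2.679, 0.008]
wrist_force: [2.0, 4.7, 9.0]
finger_gap: 0.0168
grasp_force: 41.4
```

Run:
```python
from h import *
f,K,d,T=grab('scene'); P=cloud(f,K,d,T)
cv2.imwrite('pics/s4.png',cv2.resize(f['color'][160:280,240:380],None,fx=5,fy=5,interpolation=cv2.INTER_CUBIC)[...,::-1])
s=status.sense(); print(s['ee_pos'],s['wrist_force'],s['finger_gap'])
# near/far yoke bars: points in press frame, z along press x
R=np.array([[.890,.456],[-.456,.890]]); q=(P[...,:2]-[.5605,.0735])@R.T
for y0 in(-58,58):
    m=(abs(q[...,1]-y0/1e3)<.008)&(q[...,0]>-.115)&(q[...,0]<.09)&(P[...,2]>.105)&(P[...,2]<.16)
    if m.sum()>10: print(y0,m.sum(),np.polyfit(q[...,0][m],P[...,2][m],1))
```

```text
[0.46259845 0.02516558 0.12367451] [ 1.76147286  5.40834322 10.25104342] 0.01647754005037372
-58 259 [-0.01789388  0.12402848]
58 182 [-0.00722363  0.12407304]
```

View pics/s4.png

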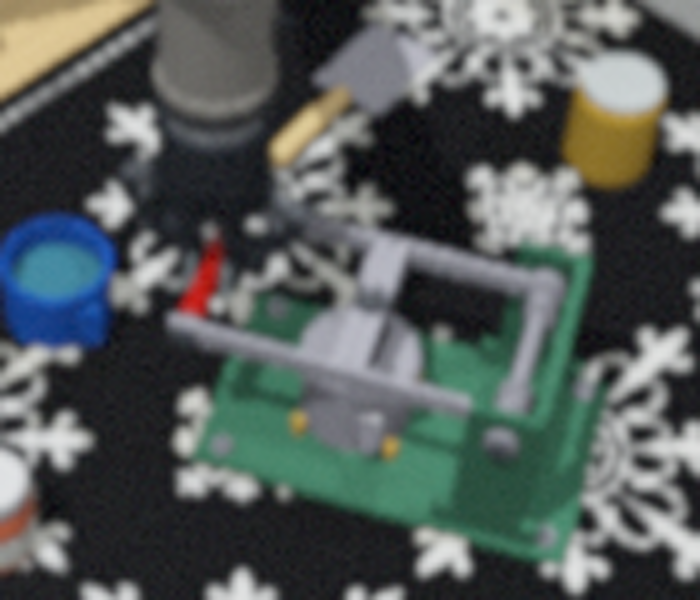

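The crop shows the arm nearly level with the pad on the knob and the fingers on the red grip. The bars slope about 0.01, and the force is about 10 N. I press 2 mm more to centre it, then hold.

>>> step_arm --moves '[[[0.01,0,0,0.001,0,0,0],[0.01,0,0,0.001,0,0,0],[0.01,0,0,0,0,0,0],[0.01,0,0,0,0,0,0],[0.01,0,0,0,0,0,0],[0.01,0,0,0,0,0,0],[0.01,0,0,0,0,0,0],[0.01,0,0,0,0,0,0]]]'

```text
clock: 17.55
ee_pos: [0.4626, 0.0251, 0.1217]
orientation: [1.639, 2.679, 0.008]
wrist_force: [1.4, 4.7, 10.2]
finger_gap: 0.0168
grasp_force: 41.5
```

>>> step_arm --moves '[[[0.01,0,0,0,0,0,0],[0.01,0,0,0,0,0,0],[0.01,0,0,0,0,0,0],[0.01,0,0,0,0,0,0],[0.01,0,0,0,0,0,0],[0.01,0,0,0,0,0,0],[0.01,0,0,0,0,0,0],[0.01,0,0,0,0,0,0]]]'

```text
clock: 18.22
ee_pos: [0.4626, 0.0251, 0.1217]
orientation: [1.639, 2.679, 0.008]
wrist_force: [1.4, 5.0, 10.4]
finger_gap: 0.0165
grasp_force: 41.5
```

Run:
```python
from h import *
f,K,d,T=grab('scene'); P=cloud(f,K,d,T)
R=np.array([[.890,.456],[-.456,.890]]); q=(P[...,:2]-[.5605,.0735])@R.T
for y0 in(-58,58):
    m=(abs(q[...,1]-y0/1e3)<.008)&(q[...,0]>-.115)&(q[...,0]<.09)&(P[...,2]>.105)&(P[...,2]<.16)
    print(y0,m.sum(),np.polyfit(q[...,0][m],P[...,2][m],1))
m=(np.hypot(*np.moveaxis(q,-1,0))<.045)&(P[...,2]>.066)&(P[...,2]<.083);print('flange z',np.median(P[...,2][m]),m.sum())
s=status.sense(); print(s['ee_pos'],s['wrist_force'],s['grasp_force'])
```

```text
-58 265 [-0.00242317  0.12316989]
58 182 [0.00355782 0.12299622]
flange z 0.07452464836413766 180
[0.46261301 0.02513645 0.12173803] [ 1.74316214  4.56360409 10.07875777] 41.50914251804352
```

The arm is level (slope about 0), the force is about 10 N and the lid is seated. I hand in.

```bash
python3 -c "
from station import manip
print(manip.job_done())"
```

```text
the job is handed in; nothing more can be done
None
```

The lid sits level on the pot, and I handed the job in with the gripper still holding the press arm level at about 10 N on the red grip; the hand-in gave no verdict back.

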